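# Fit the tongued cover in the torch-spares case and close its lid

## Task

Close up the grey steel spares case on the bench. First fit the loose plywood cover inside it: angle its thin tongue in under the lip on the inside of the wall opposite the hinge, then lower the cover until it lies flat on its ledges. Then lower the hinged lid gently, without slamming it, until it is fully shut, and do not disturb the spray can, tin, wrench or hammer.

Things in the scene. Friction and masses are not known exactly. Their poses are not given: they have to be found in the camera images.
- case: Open grey steel case fixed to the bench, 140 (x) x 132 (y) x 96 mm high. Origin: centre of its underside; z up; +x points to the hinged wall, -x to the groove wall (roughly towards the robot). Clear inside: x -64 to +63.5, y -60 to +60 mm. A ledge inside the +x wall, top at z = 50, x 53.5 to 63.5 mm, carries the cover's far edge. A hinge rail sticks out to x = +80 mm.
- lid (a joint): Angle of the case's lid in rad: 0 shut, grows as it opens (about 1.57 upright); starts about upright. The hinge is stiff: the lid stays where it is left and takes about 1 to 3 N at its free edge to lower.
- lid_hinge (a point): Point on the hinge axis (along the case's y) at mid-width, at (80, 0, 96.5) mm in the case's frame. This frame turns with the lid: -x points to the lid's free edge, z out of its outer (top) face. The lid is a flat grey steel plate, 165 mm long from the hinge, 132 mm wide, 5 mm thick (z 0 to 5); shut, it overhangs the -x wall by 15 mm.
- lid_edge (a point): Middle of the lid's free edge, on its outer face, 165 mm from the hinge.
- cover_grip (a point): Loose plywood cover, 125 (x, with tongue) x 114 (y) x 8 mm, 0.08 to 0.17 kg. Point in its handle, 26 mm above its underside; z up out of the cover, -x towards the tongue edge, which lies 66.5 mm to -x; the far edge lies 58.5 mm to +x. Handle: wooden bar 14 mm thick (x), 60 mm long (y), standing 30 mm above the cover's top face; this point is 18 mm above that face.
- cover_tongue (a point): Middle of the outer edge of the cover's tongue, at half its thickness, same axes as cover_grip. The tongue is the lowest 5 mm of the cover, sticking out 16 mm beyond the 8 mm board over the full width. Fitted, this point lies at x -64 to -61.5 mm, z = 52.5 mm in the case's frame.
- spray: Bystander: standing spray can, 64 mm across, 190 mm tall; origin at the centre of its foot.
- tin: Bystander: standing paint tin, 100 mm across, 120 mm tall; origin at the centre of its foot.
- wrench: Bystander: wrench lying on the bench.
- hammer: Bystander: hammer lying on the bench.
- groove (a point): Middle of the groove's mouth, at (-50, 0, 56) mm in the case's frame, same axes. Groove inside the -x wall, over the full inner width, 14 mm deep (x -64 to -50), 12 mm high: between a floor strip (top z = 50) and a lip (z 62 to 68). The cover must enter tilted over 20 degrees, tongue low; the tongue goes fully in only below about 25 degrees. Fitted: 2.5 mm play in x, 3 mm each side in y.
Things that resemble listed ones, but are neither listed nor needed, are in the scene too. Of the things that look like the part that bears cover_grip, the largest one is meant.

How it is judged (in metres and radians):
On the way:
1. the cover lies flat in the case with its tongue under the lip while the lid still stands open (x of cover_tongue in the frame of case below -0.0585 m and z of cover_tongue in the frame of case between 0.047 and 0.0565 m and angle between the z axis of cover_grip and the z axis of case, either way round below 0.05 rad and angle between cover_grip's own z axis and vertical below 0.05 rad and value of joint lid above 0.6 rad), for 0.2 s.
At the end, for the whole second after the job is handed in: The cover lies at rest flat in the case (within 0.05 rad, tongue within 4 mm of its seated height) with its tongue at least 8.5 mm under the lip, and the lid is shut to within 0.035 rad (x of cover_tongue in the frame of case below -0.0585 m and z of cover_tongue in the frame of case between 0.047 and 0.0565 m and angle between cover_grip's own z axis and vertical below 0.05 rad and value of joint lid below 0.035 rad and linear speed of cover below 0.02 m/s); the robot touches nothing.
It fails at once if the lid is slammed (comes down the last 0.5 rad faster than 2 rad/s) (velocity of joint lid below -2 rad/s and value of joint lid below 0.5 rad).
It fails at once if a bystander (spray can, tin, wrench, hammer) is moved by more than 30 mm (distance of any of spray, tin, wrench, hammer from where it was at the start of the episode above 0.03 m).
It also fails if it takes over 59 s, if anything falls off the work surface, if the arm or the gripper's body presses on something with over 40 N, if the wrist force passes 120 N, or if a joint passes its speed limit or range.

## Robot

A 6-joint arm with a two-finger parallel gripper is mounted at the origin on the work surface. World frame = base frame: x ahead of the robot, y to its left, z up, the work surface at z = 0. Lengths are in mm, angles in rad, forces in N, time in s.
With the tool pointing down it reaches from about 375 to 975 mm from the base axis. Payload 3.8 kg.
Tool frame: the origin (TCP) lies on the centre line of the jaws, within the pads' length; the fingertips stand 14 mm ahead of it and the grasp point (between the pads) lies 5 mm behind it; z points along the fingers, y is the direction in which the jaws open and shut (so a half turn about z gives the same grasp; the last joint's range is limited). The gripper opens to 88 mm and grips with 3 to 60 N. Pads are 18 mm wide; open, the fingers measure 123 mm over their backs; the gripper's body (75 mm by 187 mm) begins 45 mm behind the grasp point.
Start: joints at [-1.306, 0.264, 1.604, -0, 1.274, -0.037], TCP at [200.631, -644.488, 252.706] pointing down, gripper open.
Joint ranges: [-2.63, 2.63], [-0.94, 2.18], [0.31, 2.57], [-1.31, 4.45], [0, 2.66], [-2.55, 2.55]. Speed limits (rad/s): [2.57, 2.57, 3.14, 3.14, 3.14, 3.14].

## Interface

Orientations are given as a rotation vector (axis times angle).
In Python, from bench import r gives the robot as it stands. Calls block until the motion is done:
- r.move_to(position, orientation): joint-space move of the TCP to a pose.
- r.move_straight(position, speed=150, orientation=None): straight line of the TCP; orientation=None keeps the orientation; speed is the mean speed in mm/s.
- r.move_joints(angles): joint-space move.
- r.grip(opening, strength=None): finger opening in mm; strength is the grip in N (None keeps the last); returns when the fingers have stopped.
- r.hold(seconds).
- r.ik(position, orientation): joint angles nearest the present ones, or None.
- r.sense(): the state.
- r.capture(name): name is "side" or "top" or "wrist"; returns the picture (480x640x3 uint8, red, green, blue); there is no depth.
- r.camera_info(name): a dict with "intrinsics" (3x3 intrinsics, pixels), "position" and "orientation" of the camera in the world. Camera axes: x right, y down, z forward; pixel columns grow to the right and rows downward; lengths in mm; the calibration is good to about 2 mm. A picture is of the moment at which its call begins: read the wrist's pose just before it. camera_info takes no time and is no camera call; for the wrist camera it gives the pose at the moment of the call.
A pose or a line that the arm cannot do raises r.PlanningError and nothing moves.
- r.job_done(): hands the job in, once; it reports no verdict.
The state is a dict: "time_s": time; "qpos": joint angles; "qvel": joint speeds; "joint_efforts": joint torques, N m; "tool_pos": TCP position; "ee_rot": TCP orientation; "force": force on the tool from outside, world axes, zero at the start; "torque": the same for the moment, N m; "finger_gap": finger opening in mm.
Only numpy, scipy, OpenCV 4.12 (cv2) and the standard library are available. Lean on these libraries where they do the work, as an engineer would, in place of code of your own. Each camera call takes 0.05 s, during which the arm holds its last target.

## Working session

There is one attempt and no reset: what is moved stays moved. The work goes in short steps, each a Python script; the robot and the scene stay as the last script left them, time stands still between calls to the robot, and variables do not carry over. Pictures are saved under pics/ and viewed, and the job is handed in when it is done.

```bash
mkdir -p pics; ls
python3 - <<'E'
from bench import r
import cv2,numpy as np
np.set_printoptions(precision=3,suppress=True)
for n in ["side","top"]:
    im=r.capture(n); cv2.imwrite(f"pics/{n}0.png",im[:,:,::-1])
    c=r.camera_info(n); print(n,c)
print(r.sense()); print(r.camera_info("wrist"))
E
```

```text
pics
side {'intrinsics': array([[617.853,   0.   , 328.967],
       [  0.   , 617.853, 240.825],
       [  0.   ,   0.   ,   1.   ]]), 'position': array([-384.165,  864.394,  839.982]), 'orientation': array([-0.952,  2.242, -1.289])}
top {'intrinsics': array([[523.228,   0.   , 322.848],
       [  0.   , 523.228, 237.755],
       [  0.   ,   0.   ,   1.   ]]), 'position': array([ 450.214,  -35.31 , 1151.58 ]), 'orientation': array([-2.203,  2.149, -0.063])}
{'time_s': 0.1, 'qpos': array([-1.306,  0.265,  1.605,  0.   ,  1.274, -0.037]), 'qvel': array([-0.   , -0.001, -0.001,  0.   ,  0.   ,  0.002]), 'joint_efforts': array([  0.   , -50.362, -35.807,   0.073,   0.023,  -0.   ]), 'tool_pos': array([ 200.465, -643.902,  251.542]), 'ee_rot': array([-3.104, -0.472,  0.   ]), 'force': array([ 0.207, -0.285, -0.165]), 'torque': array([ 0.025, -0.036, -0.03 ]), 'finger_gap': 88.27455543450853}
{'intrinsics': array([[408.117,   0.   , 325.049],
       [  0.   , 408.117, 233.927],
       [  0.   ,   0.   ,   1.   ]]), 'position': array([ 276.361, -620.47 ,  383.32 ]), 'orientation': array([ 2.32 , -1.708, -0.268])}
```

View pics/side0.png

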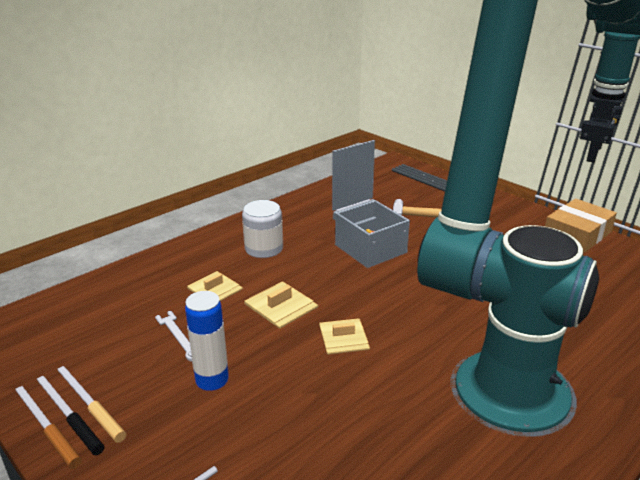

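View pics/top0.png

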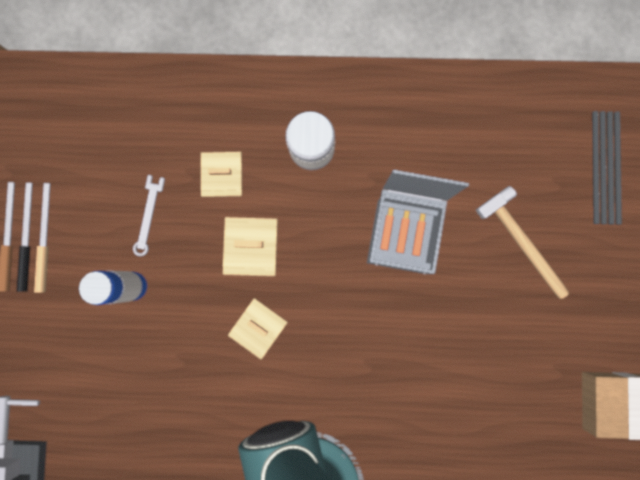

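The top view shows three covers; the largest is at about (250,246). The case is at about (408,232) with its hinge upwards in the picture. The hammer lies to its right, with its head at (497,203), and the tin is at (310,140).

```bash
cat > h.py <<'E'
import numpy as np,cv2
from scipy.spatial.transform import Rotation as R
np.set_printoptions(precision=3,suppress=True)
def ray(c,uv):
    K=np.array(c["intrinsics"]); d=np.linalg.solve(K,np.array([uv[0],uv[1],1.]))
    return np.array(c["position"]),R.from_rotvec(c["orientation"]).as_matrix()@d
def onz(c,uv,z):
    p,d=ray(c,uv); return p+d*(z-p[2])/d[2]
def proj(c,P):
    K=np.array(c["intrinsics"]); q=(np.atleast_2d(P)-c["position"])@R.from_rotvec(c["orientation"]).as_matrix()
    q=q@K.T; return q[:,:2]/q[:,2:]
def save(n,im): cv2.imwrite(f"pics/{n}.png",im[:,:,::-1])
E
python3 - <<'E'
from h import *
from bench import r
im=cv2.imread("pics/top0.png")
hsv=cv2.cvtColor(im,cv2.COLOR_BGR2HSV)
c=r.camera_info("top")
print(hsv[260,240],hsv[240,250],hsv[244,245],hsv[300,200])
m=((hsv[:,:,0]>12)&(hsv[:,:,0]<35)&(hsv[:,:,2]>150)).astype(np.uint8)
cs,_=cv2.findContours(m,cv2.RETR_EXTERNAL,cv2.CHAIN_APPROX_NONE)
for k in cs:
    if cv2.contourArea(k)>800:
        rr=cv2.minAreaRect(k); b=cv2.boxPoints(rr); P=np.array([onz(c,p,8) for p in b])
        print(rr,P[:,:2].ravel(),[np.linalg.norm(P[i]-P[i-1]) for i in range(4)],P.mean(0))
cv2.imwrite("pics/c1.png",cv2.resize(im[205:290,210:300],None,fx=7,fy=7,interpolation=cv2.INTER_CUBIC))
cv2.imwrite("pics/c2.png",cv2.resize(im[160:285,350:480],None,fx=4.7,fy=4.7,interpolation=cv2.INTER_CUBIC))
s=cv2.imread("pics/side0.png")
cv2.imwrite("pics/c3.png",cv2.resize(s[130:280,300:430],None,fx=4,fy=4,interpolation=cv2.INTER_CUBIC))
cv2.imwrite("pics/c4.png",cv2.resize(s[270:340,230:330],None,fx=7,fy=7,interpolation=cv2.INTER_CUBIC))
E
```

```text
[ 23  61 241] [ 22  68 239] [ 20  79 238] [ 10 120 115]
((617.0, 407.5), (61.0, 44.0), 90.0) [ 250.723 -603.855  253.315 -696.852  126.473 -694.412  123.748 -602.188] [np.float64(126.98603536096098), np.float64(93.0332610775474), np.float64(126.86492360230555), np.float64(92.2644368838766)] [ 188.565 -649.327    8.   ]
((257.1621398925781, 328.47296142578125), (43.59286880493164, 47.5452880859375), 35.53767395019531) [317.871 189.493 402.776 132.382 350.146  53.428 265.87  110.643] [np.float64(94.45285910892521), np.float64(102.32506283867941), np.float64(94.88769345463666), np.float64(101.86296539161677)] [334.166 121.486   8.   ]
((249.45797729492188, 246.17709350585938), (54.32250213623047, 59.355010986328125), 2.0454084873199463) [447.913 204.096 578.418 204.556 576.917  84.571 446.664  85.109] [np.float64(118.99350967534313), np.float64(130.50551927869307), np.float64(119.99449528234955), np.float64(130.25423875575484)] [512.478 144.583   8.   ]
((531.9461669921875, 252.412109375), (110.59625244140625, 12.742449760437012), 53.34389114379883) [ 600.367 -388.784  617.662 -411.05   427.814 -552.789  410.912 -530.731] [np.float64(236.73229408143237), np.float64(28.1929049183856), np.float64(236.922366491837), np.float64(27.78815236185165)] [ 514.189 -470.839    8.   ]
((221.0, 173.5), (45.0, 42.0), 90.0) [721.721 262.412 723.725 168.661 622.812 164.977 620.697 258.121] [np.float64(101.11465342483147), np.float64(93.77266648438781), np.float64(100.98029888710836), np.float64(93.16705396461239)] [672.239 213.543   8.   ]
((319.5, 30.5), (61.0, 639.0), 90.0) [1062.766  736.991 1087.131 -712.892  946.076 -710.178  919.238  726.774] [np.float64(143.89118435613074), np.float64(1450.0878524209863), np.float64(141.08147814957945), np.float64(1437.203389881744)] [1003.803   10.174    8.   ]
```

View pics/c1.png

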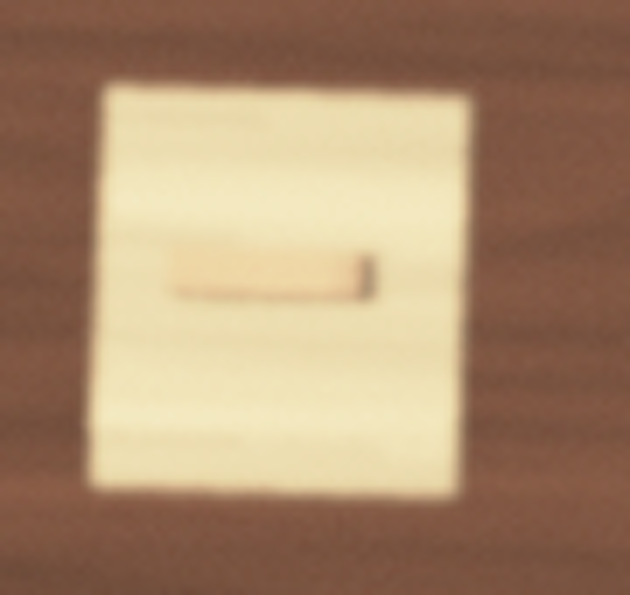

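View pics/c2.png

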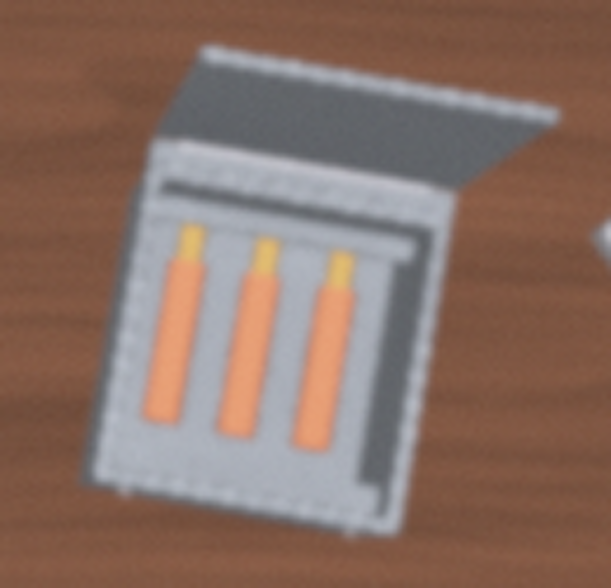

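View pics/c3.png

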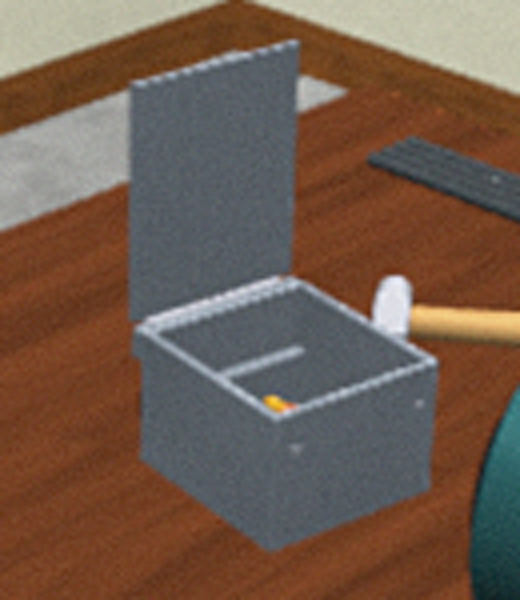

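View pics/c4.png

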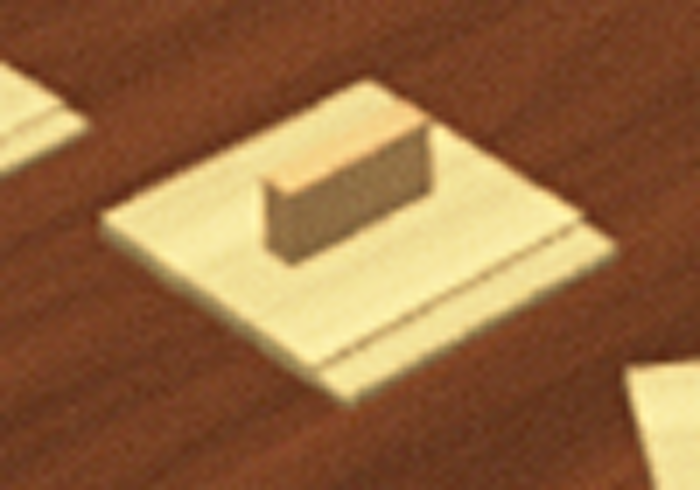

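The largest cover lies tongue towards the robot, and the case is yawed about -9° with its lid about upright. I'll take closer wrist views of both for better accuracy.

Run:
```python
from h import *
from bench import r
s=r.sense(); c=r.camera_info("wrist")
T=R.from_rotvec(s["ee_rot"]).as_matrix()
print("cam in tool",T.T@(c["position"]-s["tool_pos"])); print(T.T@R.from_rotvec(c["orientation"]).as_matrix())
def O(yaw,th=0): # case/cover-aligned y-grip, tilt th tongue low
    B=np.array([[-1,0,0],[0,1,0],[0,0,-1.]])
    return (R.from_euler('z',yaw)*R.from_euler('y',-th)*R.from_matrix(B)).as_rotvec()
for p,y in (((560,-150,300),-.15),((505,145,230),0)):
    print(r.ik(p,O(y)))
r.move_to((560,-150,300),O(-.15))
c=r.camera_info("wrist");im=r.capture("wrist");save("w1",im);np.save("w1.npy",c,allow_pickle=True);print(r.sense()["time_s"])
r.move_to((505,145,230),O(0))
c=r.camera_info("wrist");im=r.capture("wrist");save("w2",im);np.save("w2.npy",c,allow_pickle=True);s=r.sense();print(s["time_s"],s["qpos"],s["tool_pos"],c)
```

```text
cam in tool [  79.441   -0.079 -131.772]
[[-0.001 -0.952 -0.305]
 [ 1.    -0.001  0.   ]
 [-0.    -0.305  0.952]]
[-0.305  0.058  1.754 -0.     1.329 -1.725]
[ 0.232 -0.004  1.947 -0.     1.198 -1.339]
2.3417
3.5667 [ 0.23  -0.004  1.946 -0.     1.198 -1.339] [505.869 144.084 230.559] {'intrinsics': array([[408.117,   0.   , 325.049],
       [  0.   , 408.117, 233.927],
       [  0.   ,   0.   ,   1.   ]]), 'position': array([426.409, 144.539, 362.171]), 'orientation': array([2.054, 2.052, 0.322])}
```

View pics/w1.png

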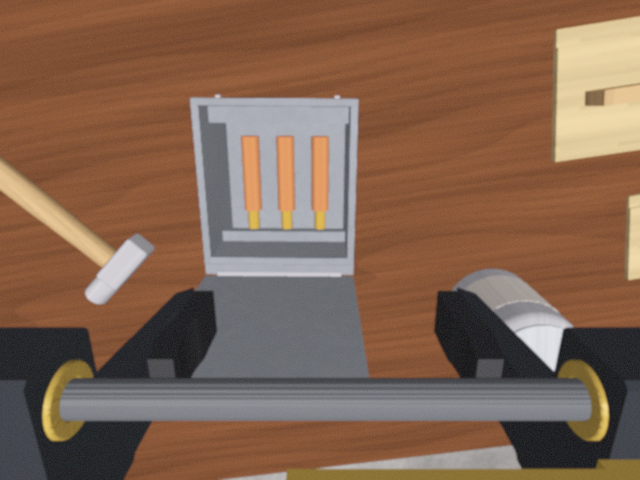

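View pics/w2.png

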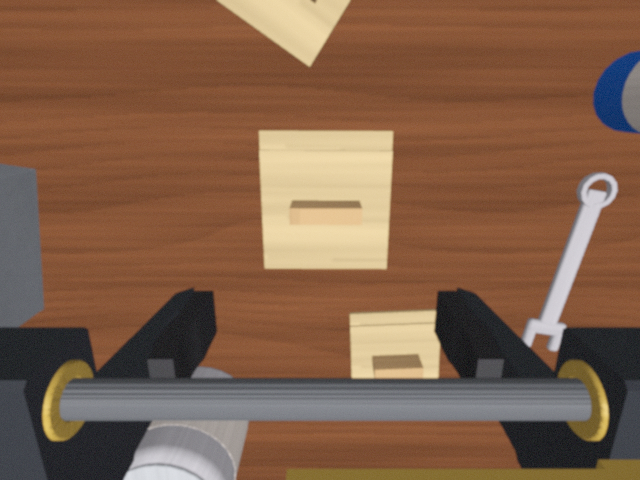

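The wrist views are clear. In w1 the rim's -x corners are at about (191,99) and (358,99). In w2 the cover's tongue corners are at about (259,131) and (393,131), its far corners are at (264,268) and (387,268), and the handle top is at about (289–361, 208–223).

Run:
```python
import cv2
a=cv2.imread("pics/w1.png"); cv2.imwrite("pics/w1c.png",cv2.resize(a[85:290,180:370],None,fx=4,fy=2.9,interpolation=cv2.INTER_CUBIC))
b=cv2.imread("pics/w2.png"); cv2.imwrite("pics/w2c.png",cv2.resize(b[125:275,250:400],None,fx=4,fy=4,interpolation=cv2.INTER_CUBIC))
```

```text
(no output)
```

View pics/w1c.png

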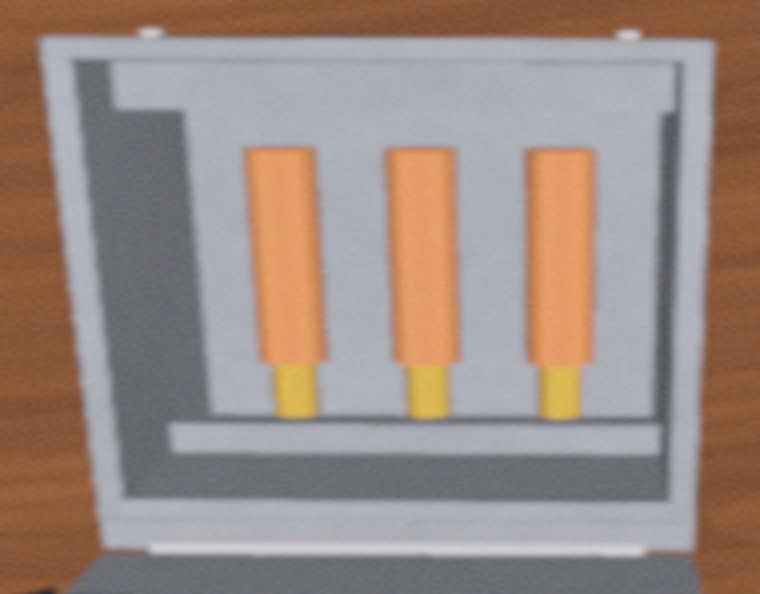

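View pics/w2c.png

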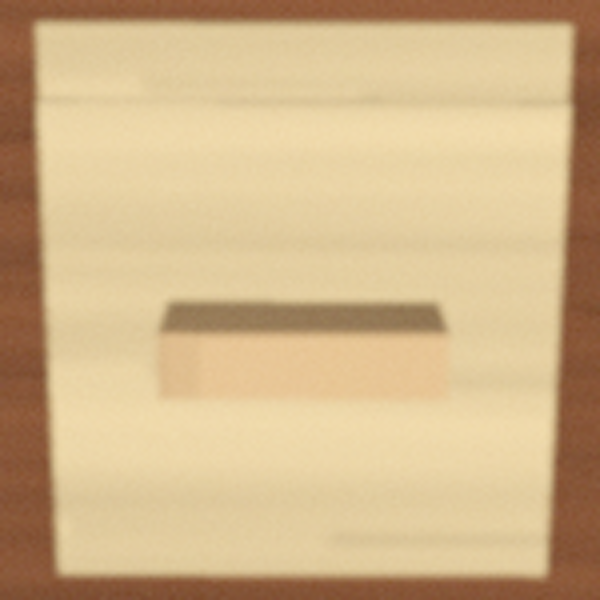

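Run:
```python
from h import *
c1=np.load("w1.npy",allow_pickle=True).item();c2=np.load("w2.npy",allow_pickle=True).item()
f=lambda u,v,fx,fy,ox,oy:((u+.5)/fx-.5+ox,(v+.5)/fy-.5+oy)
W1=lambda u,v,z:onz(c1,f(u,v,4,2.9,180,85),z)
W2=lambda u,v,z:onz(c2,f(u,v,4,4,250,125),z)
def fit(A,B):
    A=np.array(A);B=np.array(B)[:,:2];a=A-A.mean(0);b=B-B.mean(0)
    yaw=np.arctan2((a[:,0]*b[:,1]-a[:,1]*b[:,0]).sum(),(a*b).sum())
    Rm=np.array([[np.cos(yaw),-np.sin(yaw)],[np.sin(yaw),np.cos(yaw)]])
    t=B.mean(0)-Rm@A.mean(0); print("yaw",yaw,"t",t); print((B-(A@Rm.T+t))@Rm)
    return yaw,t
# image right=+y world? check
ob=[(40,38),(716,40),(104,548),(693,548)]
P=[W1(*q,96) for q in ob]
print(np.array(P)); fit([(-70,-66),(-70,66),(80,-66),(80,66)],P)
ib=[(72,60),(688,62),(124,500),(669,498)]
P=[W1(*q,96) for q in ib]; fit([(-64,-60),(-64,60),(63.5,-60),(63.5,60)],P)
P=[W2(33,21,5),W2(575,23,5),W2(58,576,8),W2(549,577,8)]; fit([(-66.5,-57),(-66.5,57),(58.5,-57),(58.5,57)],P)
P=[W2(158,332,38),W2(449,332,38),W2(449,400,38),W2(158,400,38)];print(np.array(P)); fit([(-7,-30),(-7,30),(7,30),(7,-30)],P)
```

```text
[[ 461.979 -242.565   96.   ]
 [ 482.423 -112.257   96.   ]
 [ 608.953 -265.885   96.   ]
 [ 628.791 -136.052   96.   ]]
yaw -0.15679128391220445 t [ 540.598 -188.409]
[[ 0.802  0.232]
 [ 0.648  0.134]
 [-0.385  0.148]
 [-1.064 -0.514]]
yaw -0.1564356915504861 t [ 540.63  -188.302]
[[ 0.384 -0.123]
 [ 0.333  0.723]
 [ 0.254 -0.25 ]
 [-0.971 -0.35 ]]
yaw -0.0028521531273057333 t [515.962 144.706]
[[-0.632 -0.641]
 [-0.403  0.514]
 [ 0.493 -0.486]
 [ 0.543  0.613]]
[[508.36  114.904  38.   ]
 [508.43  174.386  38.   ]
 [522.928 174.769  38.   ]
 [522.859 114.493  38.   ]]
yaw -0.0011443620214104664 t [515.644 144.638]
[[-0.25   0.258]
 [-0.249 -0.26 ]
 [ 0.249  0.139]
 [ 0.249 -0.136]]
```

The fits agree within about 1 mm: the cover grip is at (515.8, 144.7) with yaw about 0, and the case is at (540.6, -188.4) with yaw -0.157. I'll grip the handle's 60 mm ends with the jaws along y, because the 187 mm body would foul the lid otherwise.

```bash
cat >> h.py <<'E'
CY=-0.1566; CC=np.array([540.6,-188.4])
B0=np.array([[-1,0,0],[0,1,0],[0,0,-1.]])
def O(yaw,th=0): return (R.from_euler('z',yaw)*R.from_euler('y',-th)*R.from_matrix(B0)).as_rotvec()
def c2w(p): # case frame -> world
    p=np.asarray(p,float); return np.r_[R.from_euler('z',CY).as_matrix()[:2,:2]@p[:2]+CC,p[2]]
def w2c(p):
    return np.r_[R.from_euler('z',-CY).as_matrix()[:2,:2]@(np.asarray(p)[:2]-CC),p[2]]
ZT=25.; DX=0.
def tcp(px,pz,th,y=0): # tongue lower edge at (px,pz) in case frame, tilt th
    ex=np.array([np.cos(th),0,np.sin(th)]);ez=np.array([-np.sin(th),0,np.cos(th)])
    return c2w(np.array([px,y,pz])+(66.5+DX)*ex+ZT*ez)
def P(px,pz,deg,y=0): t=np.deg2rad(deg); return tcp(px,pz,t,y),O(CY,t)
E
python3 - <<'E'
from h import *
from bench import r
for a in ((-60,170,35),(-44,110,35),(-44,53,32),(-60,51,25),(-63,50,0),(-63,90,0)):
    print(a,P(*a)[0],r.ik(*P(*a)))
r.grip(88)
r.move_to((515.8,144.7,90),O(-.002))
r.move_straight((515.8,144.7,25),speed=80)
s=r.sense();print(s["tool_pos"],s["time_s"])
r.grip(55,50)
s=r.sense();print(s["tool_pos"],s["finger_gap"],s["force"],s["time_s"])
r.move_straight((515.8,144.7,130),speed=150)
s=r.sense();print(s["tool_pos"],s["finger_gap"],s["force"],s["time_s"])
save("w3",r.capture("wrist"));save("s3",r.capture("side"))
E
```

```text
(-60, 170, 35) [ 520.977 -185.302  228.622] [-0.502 -0.275  2.298  0.37   0.567 -2.174]
(-44, 110, 35) [ 536.782 -187.797  168.622] [-0.488 -0.159  2.331  0.469  0.426 -2.278]
(-44, 53, 32) [ 539.758 -188.267  109.441] [-0.474 -0.04   2.337  0.505  0.349 -2.322]
(-60, 51, 25) [ 530.43  -186.794  101.762] [-0.455 -0.01   2.282  0.28   0.466 -2.095]
(-63, 50, 0) [ 544.057 -188.946   75.   ] [-0.378  0.252  1.975 -0.     0.915 -1.792]
(-63, 90, 0) [ 544.057 -188.946  115.   ] [-0.378  0.202  1.95  -0.     0.99  -1.792]
[516.183 144.791  25.241] 5.3667
[516.02  144.771  25.342] 59.465364316423425 [-0.207 -0.37   2.633] 5.9083
[514.916 144.501 128.976] 59.27978099820511 [-0.273  0.053 -1.437] 6.7583
```

View pics/w3.png

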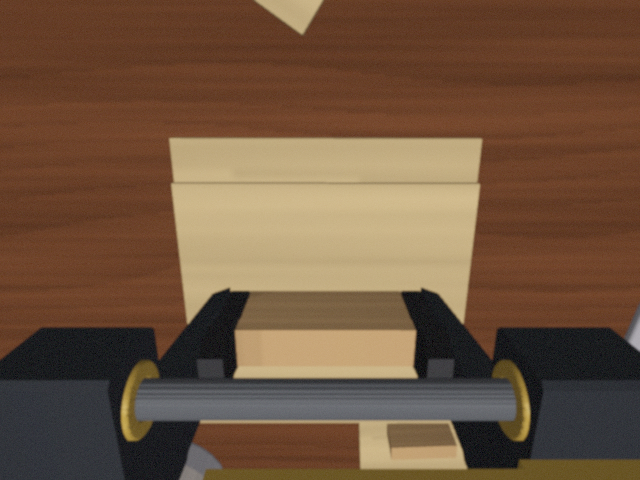

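View pics/s3.png

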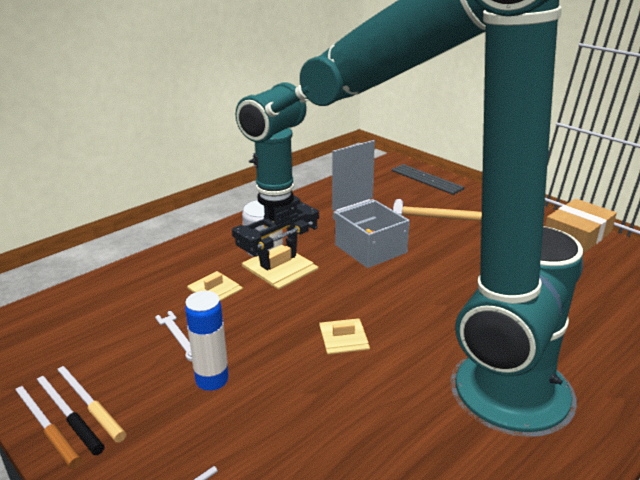

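The cover is held: the tongue edge shows at row 138, columns 169–481, and the step is at row 183. I'll check the in-hand pose against prediction, then carry it over.

Run:
```python
from h import *
from bench import r
s=r.sense();c=r.camera_info("wrist")
T=R.from_rotvec(s["ee_rot"]).as_matrix()
def inhand(q): # cover coords ->world (nominal)
    q=np.array(q,float); return s["tool_pos"]+T@(B0.T@(q-[0,0,ZT]))
print(proj(c,[inhand(q) for q in((-66.5,-57,5),(-66.5,57,5),(-50.5,-57,8),(-50.5,57,8))]))
p,o=P(-58,200,35)
r.move_straight((515.8,144.7,240),speed=200)
r.move_to(p,o)
s=r.sense();print(p,s["tool_pos"],o,s["ee_rot"],s["force"],s["finger_gap"],s["time_s"])
save("w4",r.capture("wrist"));save("s4",r.capture("side"));save("t4",r.capture("top"))
```

```text
[[167.974 139.412]
 [481.572 139.244]
 [170.126 184.514]
 [479.471 184.359]]
[ 522.953 -185.614  258.622] [ 522.951 -184.977  257.972] [ 0.198  2.524 -0.062] [ 0.198  2.526 -0.061] [ 0.22  -0.271 -1.003] 59.715696645642026 8.8083
```

View pics/w4.png

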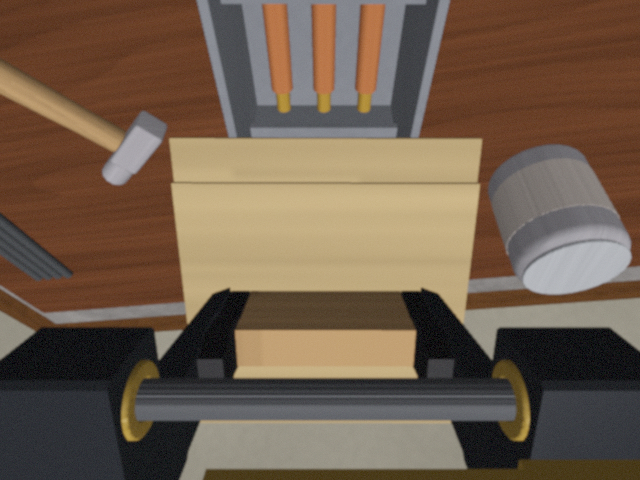

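View pics/s4.png

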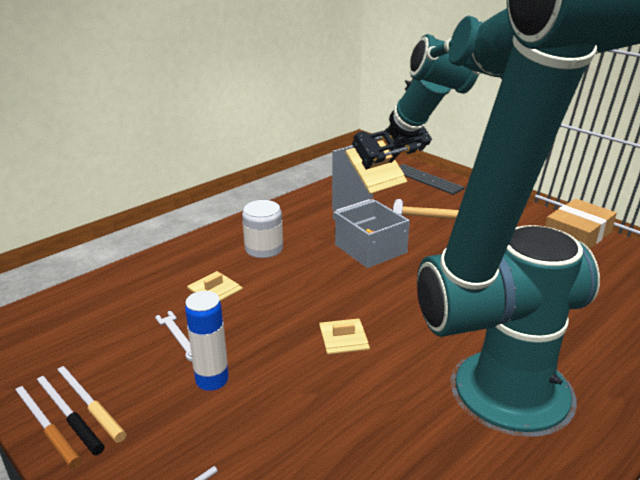

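Nothing slipped; the tongue is still at rows 138/183. Next I'll descend tilted and insert with force checks.

```bash
cat >> h.py <<'E'
def where(r):
    s=r.sense(); m=R.from_rotvec(s["ee_rot"]).as_matrix()
    Rc=R.from_euler('z',-CY).as_matrix(); ez=-Rc@m[:,2]; ex=-Rc@m[:,0]
    q=w2c(s["tool_pos"]); tg=q-(66.5+DX)*ex-ZT*ez
    print("tongue",tg,"tilt",np.rad2deg(np.arctan2(ex[2],ex[0])),"F",Rc@s["force"],"gap %.1f t %.2f"%(s["finger_gap"],s["time_s"]),flush=True)
    return tg,Rc@s["force"]
def go(r,a,sp):
    p,o=P(*a); r.move_straight(p,speed=sp,orientation=o); return where(r)
E
python3 - <<'E'
from h import *
from bench import r
go(r,(-44,120,35),150)
go(r,(-44,70,33),80)
save("w5",r.capture("wrist"));save("t5",r.capture("top"))
tg,f=go(r,(-44,51.8,30),50)
if np.linalg.norm(f)<15:
    tg,f=go(r,(-52,51.8,30),30)
    if np.linalg.norm(f)<15: tg,f=go(r,(-57,51.8,29),30)
save("s5",r.capture("side"))
E
```

```text
tongue [-43.436   0.067 120.504] tilt 35.03312282673836 F [-0.916 -0.361 -0.639] gap 59.6 t 9.65
tongue [-43.858  -0.064  69.909] tilt 32.99504726174655 F [-0.07   0.546 -1.487] gap 59.5 t 10.44
tongue [-43.921   0.04   51.725] tilt 29.996728291262983 F [ 0.569  0.279 -1.402] gap 59.3 t 11.11
tongue [-52.267  -0.051  51.93 ] tilt 30.0175759330824 F [-0.103  0.183 -0.414] gap 59.5 t 11.53
tongue [-56.746  -0.077  51.987] tilt 29.03238064462543 F [ 0.814  0.368 -1.372] gap 59.8 t 11.82
```

View pics/w5.png

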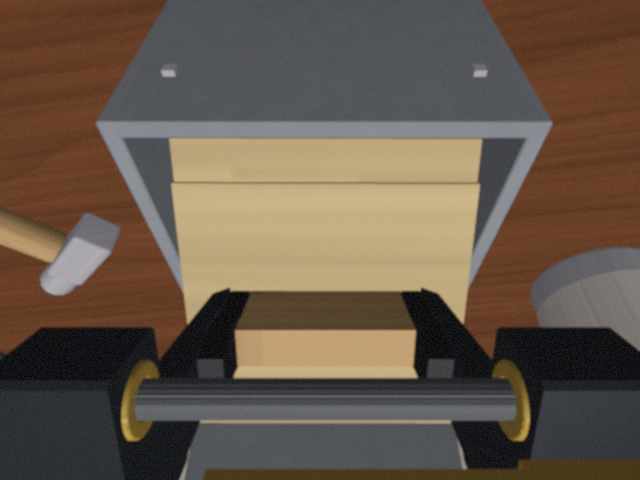

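View pics/s5.png

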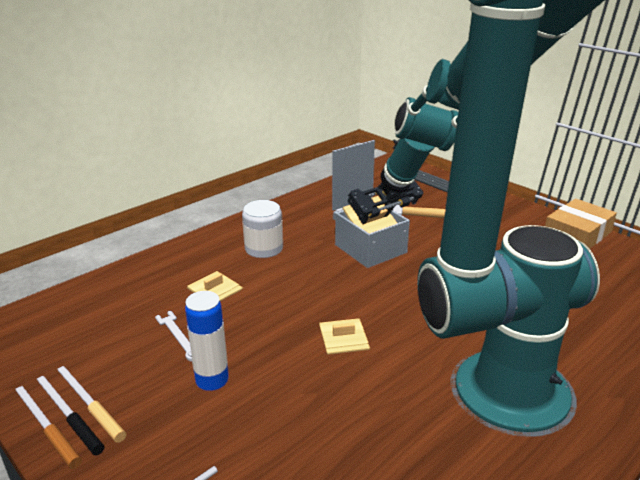

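The cover is centred (rim 100–550, cover 171–481) and there is no contact force yet. Next I'll reduce the tilt, push deeper until contact, then lower.

Run:
```python
from h import *
from bench import r
tg,f=go(r,(-58,51.5,22),30)
x=-59
while x>-66.5 and abs(f[0])<6 and abs(f[2])<15:
    tg,f=go(r,(x,51.5,21.5),30); x-=1
save("w6",r.capture("wrist"))
```

```text
tongue [-57.58    0.185  51.425] tilt 22.057191615466163 F [ 0.365  0.02  -0.877] gap 59.4 t 12.29
tongue [-59.74    0.181  51.083] tilt 21.47328534876305 F [-0.213 -0.46  -1.102] gap 59.4 t 12.54
tongue [-60.256   0.01   51.475] tilt 21.503622583544463 F [-0.649 -0.26  -0.324] gap 59.6 t 12.79
tongue [-61.069  -0.03   51.516] tilt 21.50395301316563 F [-0.354  0.482 -1.136] gap 59.2 t 13.04
tongue [-61.544  -0.102  51.76 ] tilt 21.55437833685754 F [ 1.748  0.958 -0.873] gap 59.7 t 13.29
tongue [-61.864  -0.142  52.102] tilt 21.63105474940554 F [ 5.598  0.613 -2.283] gap 59.4 t 13.54
tongue [-62.124  -0.146  52.371] tilt 21.71085189842101 F [ 7.279  1.789 -3.828] gap 59.5 t 13.79
```

View pics/w6.png

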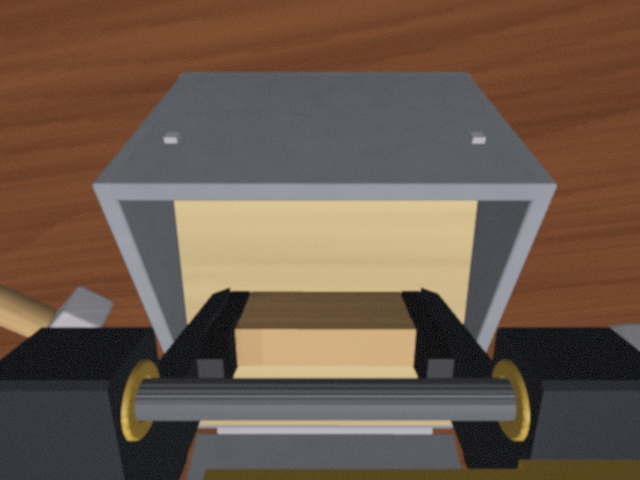

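Fx is positive and Fz negative, which suggests the tongue is touching the lip. I'll ease back, reduce the tilt and lower slightly, then push in again.

Run:
```python
from h import *
from bench import r
go(r,(-61,50.8,21),30)
tg,f=go(r,(-61,50.8,14),30)
x=-61.7
while x>-66 and abs(f[0])<6 and abs(f[2])<15:
    tg,f=go(r,(x,50.8,14),30); x-=.7
```

```text
tongue [-61.575   0.093  50.415] tilt 20.910155929443704 F [ 1.643 -0.1   -1.257] gap 59.4 t 14.11
tongue [-61.477   0.185  50.252] tilt 13.958727977341155 F [-0.132  0.142  0.1  ] gap 59.6 t 14.55
tongue [-62.31    0.103  50.635] tilt 14.009682440270756 F [ 1.066  0.056 -1.885] gap 59.3 t 14.80
tongue [-62.421   0.03   50.866] tilt 14.025107531439543 F [ 1.294  0.205 -2.19 ] gap 59.6 t 15.05
tongue [-62.539   0.004  51.059] tilt 14.065971223351426 F [ 2.911  1.528 -1.215] gap 59.3 t 15.30
tongue [-62.673  -0.046  51.284] tilt 14.130419934816727 F [ 4.793  2.795 -3.146] gap 59.3 t 15.55
tongue [-62.805  -0.032  51.482] tilt 14.196736770788874 F [ 6.639  1.723 -3.711] gap 59.6 t 15.80
```

The wall contact is at about -62.4 in my estimate, so my frame is off by about 1.5 mm. I'll back off 1 mm and lower to flat.

Run:
```python
from h import *
from bench import r
go(r,(-61.3,50.8,13),30)
for d in (9,6,4,2,1):
    tg,f=go(r,(-61.3,50.6,d),30)
    if np.linalg.norm(f)>15: break
save("w7",r.capture("wrist"))
```

```text
tongue [-62.127   0.039  50.313] tilt 12.864237399951323 F [ 0.313 -0.086  0.098] gap 59.8 t 16.08
tongue [-61.552   0.075  50.183] tilt 8.970909129289703 F [ 1.126  0.219 -1.127] gap 59.4 t 16.41
tongue [-61.674   0.108  50.232] tilt 6.004574089618522 F [-0.066  0.669 -1.067] gap 59.3 t 16.68
tongue [-61.738   0.114  50.299] tilt 4.003729547989538 F [-0.393 -0.115 -0.894] gap 59.7 t 16.93
tongue [-61.491   0.083  50.341] tilt 2.0174826637468803 F [-0.011  0.082 -1.205] gap 59.5 t 17.18
tongue [-61.419   0.018  50.486] tilt 1.0042729967732862 F [ 0.348 -0.357 -0.573] gap 59.7 t 17.43
```

View pics/w7.png

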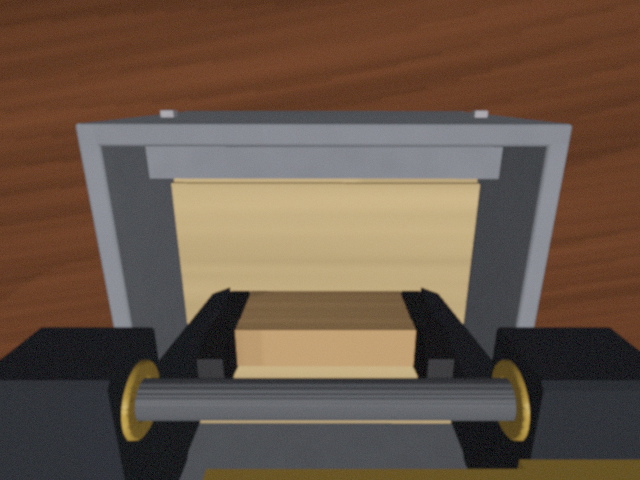

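The tongue is under the lip (lip at rows 147–179, with only a sliver of the step showing). I'll lower to contact, release with a small opening and retreat.

Run:
```python
from h import *
from bench import r
z=50.5
tg,f=go(r,(-61.4,z,0),30)
while f[2]<6 and z>47.5:
    z-=.7; tg,f=go(r,(-61.4,z,0),30)
r.grip(67); where(r)
p,o=P(-61.4,z+8,0); r.move_straight(p,speed=40)
p,o=P(-61.4,200,0); r.move_straight(p,speed=200); where(r)
c=r.camera_info("wrist");np.save("w8.npy",c,allow_pickle=True)
save("w8",r.capture("wrist"));save("t8",r.capture("top"));save("s8",r.capture("side"))
im=cv2.imread("pics/t8.png");cv2.imwrite("pics/t8c.png",cv2.resize(im[160:285,350:480],None,fx=4.7,fy=4.7,interpolation=cv2.INTER_CUBIC))
```

```text
tongue [-61.207  -0.01   50.457] tilt 0.009108876137351625 F [-0.011  0.445 -0.376] gap 59.5 t 17.73
tongue [-61.207  -0.006  50.291] tilt 0.030267909816729607 F [-1.972 -0.085  3.234] gap 59.9 t 17.98
tongue [-61.175  -0.012  50.305] tilt 0.027122558933487348 F [-3.045  0.017  7.735] gap 59.2 t 18.23
tongue [-61.533   0.019  48.772] tilt -0.012193342552251055 F [0.405 0.04  0.166] gap 67.1 t 18.56
tongue [-62.338   0.213 198.775] tilt -0.11989302435599658 F [-0.273  0.355  0.414] gap 67.0 t 19.77
```

View pics/w8.png

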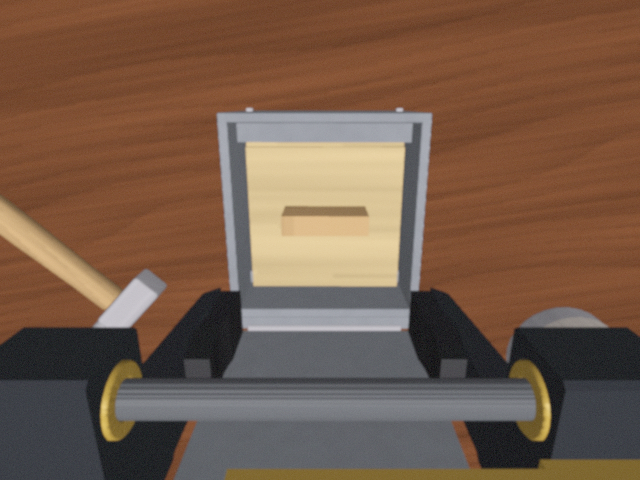

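View pics/s8.png

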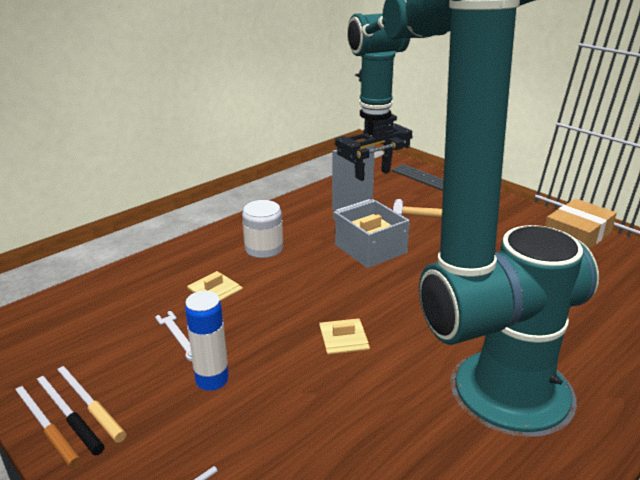

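Run:
```python
from h import *
from bench import r
from scipy.optimize import brentq
c=np.load("w8.npy",allow_pickle=True).item()
for n,uv,z in (("rim -x outer L",(218,113),96),("R",(431,113),96),("lip L",(238,141.5),68),("lip R",(411,141.5),68),("far L",(253,287),58),("far R",(397,287),58),("handle top far L",(281,236),88),("R",(368,236),88)):
    print(n,w2c(onz(c,uv,z)))
ct=r.camera_info("top")
for uv in ((203,50),(557,115)):   # front (inner?) top edge of the lid in crop, upper edge pixels
    uv=((uv[0]+.5)/4.7-.5+350,(uv[1]+.5)/4.7-.5+160)
    for rad,off in ((165,0),(165,5)):
        # lid point: hinge + rad*(-cos a, sin a) + off*(sin a, cos a)
        def g(a):
            z=96.5+rad*np.sin(a)+off*np.cos(a); x=80-rad*np.cos(a)+off*np.sin(a)
            return w2c(onz(ct,uv,z))[0]-x
        aa=np.linspace(1,2.2,200); G=[g(a) for a in aa]
        for i in range(199):
            if G[i]*G[i+1]<0: a=brentq(g,aa[i],aa[i+1]); print(uv,off,a,w2c(onz(ct,uv,96.5+rad*np.sin(a))))
```

```text
rim -x outer L [-69.284 -64.905  96.   ]
R [-69.208  65.025  96.   ]
lip L [-49.843 -59.657  68.   ]
lip R [-49.769  59.686  68.   ]
far L [ 64.76  -57.206  58.   ]
far R [64.85 57.79 58.  ]
handle top far L [ 12.218 -30.022  88.   ]
R [12.261 29.955 88.   ]
(392.79787234042556, 170.24468085106383) 0 1.6036589732244129 [ 85.421  64.924 261.411]
(392.79787234042556, 170.24468085106383) 5 1.5732469109930485 [ 85.402  64.932 261.5  ]
(468.1170212765957, 184.0744680851064) 0 1.5990069539267724 [ 84.654 -65.823 261.434]
(468.1170212765957, 184.0744680851064) 5 1.5685975632799174 [ 84.64  -65.808 261.5  ]
```

View pics/t8c.png

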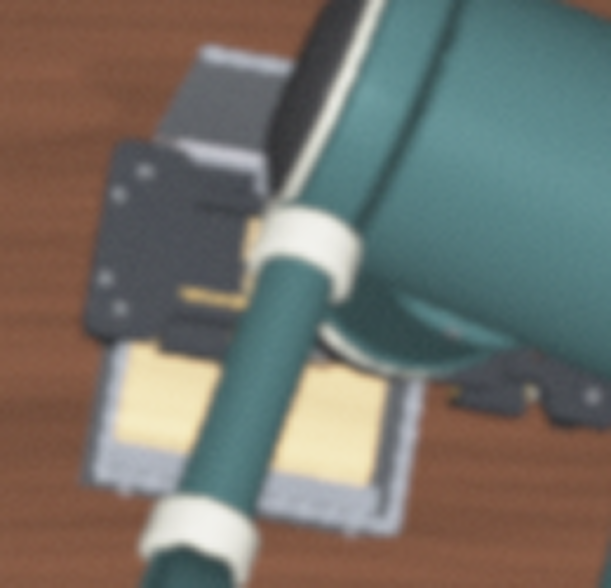

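Run:
```python
import cv2
a=cv2.imread("pics/w8.png"); cv2.imwrite("pics/w8c.png",cv2.resize(a[105:340,210:440],None,fx=3.2,fy=2.5,interpolation=cv2.INTER_CUBIC))
```

```text
(no output)
```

View pics/w8c.png

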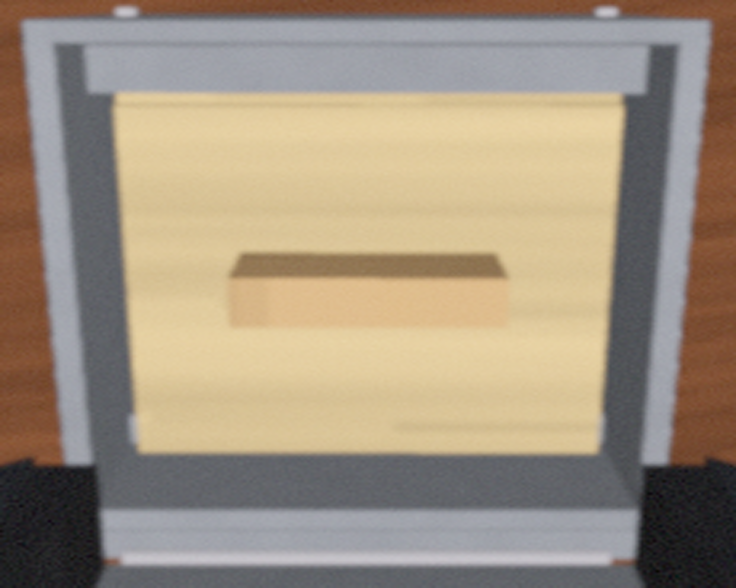

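The cover is seated: the ledge shows on both sides of its far edge and the step lies at the lip. The tongue estimate is x ≈ -61.5 against a limit of -58.5. The lid reads about 1.57 rad. Next I'll push the lid from behind with closed fingertips along the hinge arc.

```bash
cat >> h.py <<'E'
def arc(a,rho=135,gap=0,hw=9):
    C=np.array([80-rho*np.cos(a)+(5+gap)*np.sin(a),0,96.5+rho*np.sin(a)+(5+gap)*np.cos(a)])
    return c2w(C+[hw,0,14])
E
python3 - <<'E'
from h import *
from bench import r
o=O(CY)
pts=[c2w((4,0,330)),c2w((125,0,330)),c2w((125,0,246))]+[arc(a) for a in np.linspace(1.57,0,8)]
print([r.ik(p,o) is not None for p in pts])
r.grip(0,20)
r.move_straight(pts[0],speed=250)
r.move_straight(pts[1],speed=200)
r.move_straight(pts[2],speed=120)
s=r.sense();print(w2c(s["tool_pos"]),s["force"],s["finger_gap"],s["time_s"])
save("s9",r.capture("side"));save("t9",r.capture("top"))
E
```

```text
[True, True, True, True, True, True, True, True, True, True, True]
[125.413  -0.122 247.04 ] [0.488 0.672 0.324] 0.5537904835204616 23.1333
```

View pics/s9.png

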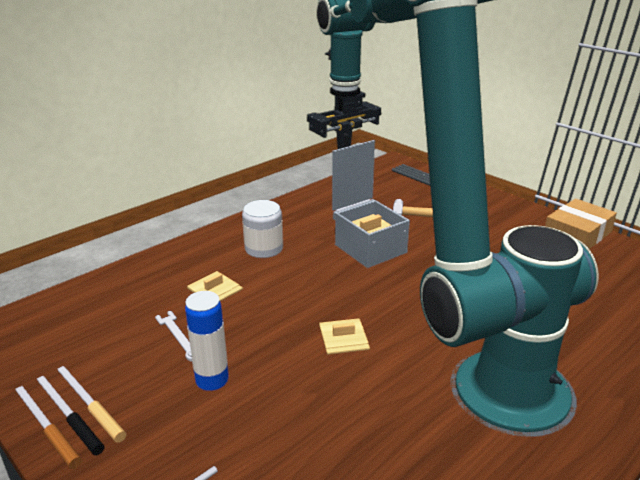

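The fingers are behind the lid, clear of it, with the body above its edge. I'll push along the arc now.

Run:
```python
from h import *
from bench import r
Rc=R.from_euler('z',-CY).as_matrix()
r.move_straight(arc(1.57),speed=60)
for a in np.linspace(1.45,0.5,9):
    r.move_straight(arc(a),speed=60)
    s=r.sense();f=Rc@s["force"];print("%.2f"%a,w2c(s["tool_pos"]),f,"%.2f"%s["time_s"],flush=True)
    if np.linalg.norm(f)>20: print("stop");break
save("s10",r.capture("side"));save("w10",r.capture("wrist"))
```

```text
1.45 [ 76.871  -0.013 245.005] [ 0.614 -0.431  0.297] 24.32
1.33 [ 60.893   0.015 242.665] [1.183 1.035 0.233] 24.73
1.21 [ 45.42    0.025 238.41 ] [-0.133 -0.155  0.168] 25.15
1.09 [ 30.541   0.006 232.341] [-0.549  0.777  0.534] 25.57
0.97 [ 16.438   0.05  224.521] [ 0.485  0.027 -0.435] 25.98
0.86 [  3.399   0.037 215.124] [ 0.388  0.509 -0.527] 26.40
0.74 [ -8.43    0.086 204.313] [ 0.322 -0.749  0.689] 26.82
0.62 [-18.904   0.084 192.165] [-0.054  0.086  0.08 ] 27.23
0.50 [-27.876   0.106 178.87 ] [ 0.162 -0.413  0.144] 27.65
```

View pics/s10.png

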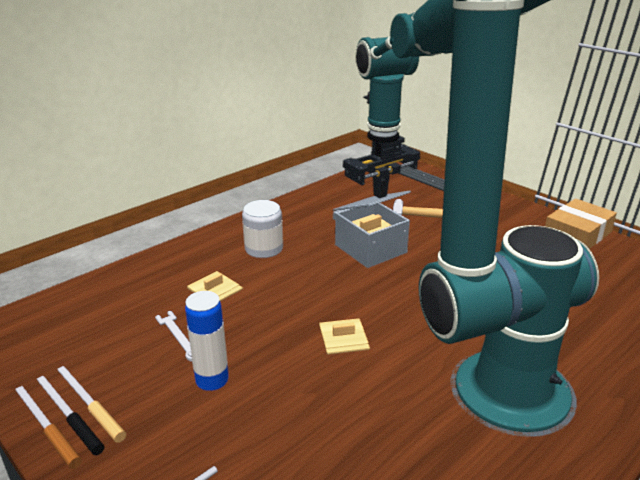

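The lid follows the fingertip and is now at about 0.5 rad. I'll finish slowly, pressing down to contact.

Run:
```python
from h import *
from bench import r
Rc=R.from_euler('z',-CY).as_matrix()
a=0.5
while a>-0.08:
    a-=0.1 if a>0.1 else 0.02
    r.move_straight(arc(a),speed=35)
    s=r.sense();f=Rc@s["force"];print("%.2f"%a,w2c(s["tool_pos"]),f,"%.2f"%s["time_s"],flush=True)
    if f[2]>14: print("contact");break
save("s11",r.capture("side"))
```

```text
0.40 [-33.866   0.067 167.269] [-0.687 -0.914 -0.834] 28.28
0.30 [-38.913   0.055 154.753] [-0.038 -0.122  0.842] 28.82
0.20 [-42.727   0.099 141.785] [-0.031 -0.434  0.7  ] 29.35
0.10 [-45.226   0.067 128.515] [0.328 0.183 0.06 ] 29.88
0.00 [-45.7    -0.052 115.867] [-1.028 -0.045  4.229] 30.42
-0.02 [-45.599  -0.074 115.757] [-7.544  2.056 19.874] 30.67
contact
```

View pics/s11.png

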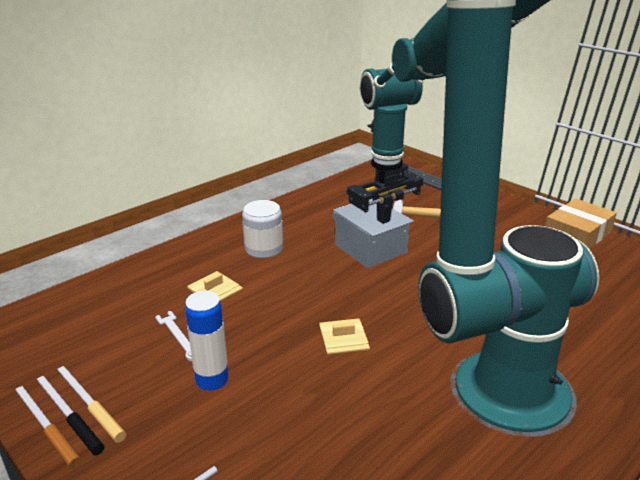

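The tip stopped hard at z ≈ 101.8 and the shut face is at 101.5, so the lid is shut. I'll retreat and check.

Run:
```python
from h import *
from bench import r
r.move_straight(c2w((-45,0,300)),speed=150)
r.move_joints(r.ik((450,0,350),O(0)))
r.hold(0.3)
save("s12",r.capture("side"));save("t12",r.capture("top"));s=r.sense();print(s["force"],s["tool_pos"],s["time_s"])
im=cv2.imread("pics/s12.png");cv2.imwrite("pics/s12c.png",cv2.resize(im[180:280,310:430],None,fx=6,fy=6,interpolation=cv2.INTER_CUBIC))
a=cv2.imread("pics/side0.png").astype(int);d=np.abs(im.astype(int)-a).sum(2)
t0=cv2.imread("pics/top0.png").astype(int);t1=cv2.imread("pics/t12.png").astype(int);cv2.imwrite("pics/td.png",np.clip(np.abs(t1-t0).sum(2),0,255).astype(np.uint8))
```

```text
[ 0.502 -0.402 -0.149] [450.148  -0.627 349.652] 33.3083
```

View pics/s12c.png

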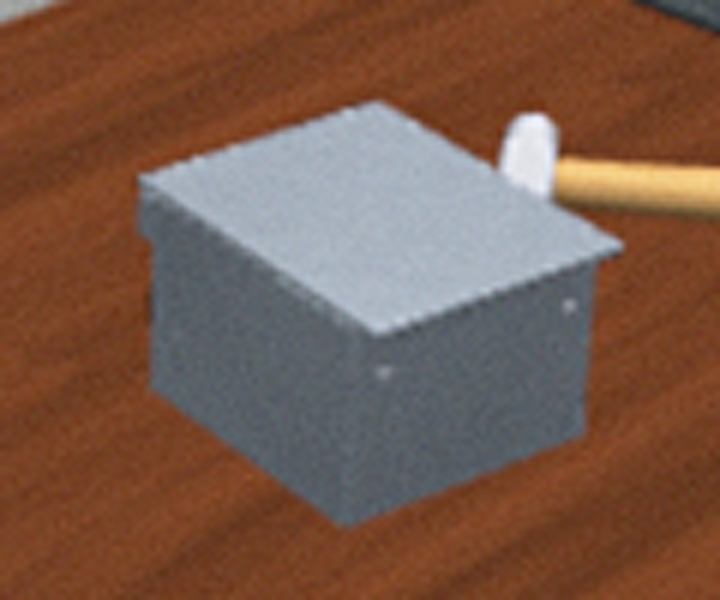

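View pics/td.png

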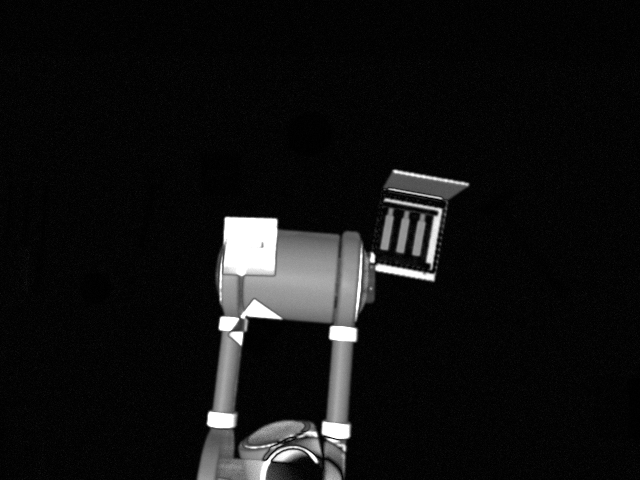

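The lid lies flush on the rim. The difference picture shows changes only at the cover's old place, the case and the arm, so the bystanders have not moved. I'm handing it in.

Run:
```python
from bench import r
r.job_done()
```

```text
the job is handed in; nothing more can be done
```

The case is closed with the plywood cover fitted inside, and I handed the job in after about 33 s on the robot's clock. The hand-in gives no verdict.

**Cover:** I gripped the largest cover by its handle ends and entered the groove at about 30°. I pushed the tongue in to the wall, lowered the cover flat and let go.
- **First push:** at 21° it met resistance of about 7 N, so I eased the tilt to 14° and it went in.
- **Seating:** afterwards the wrist picture showed the board flat on its ledge with the tongue under the lip. I estimate the tongue edge at x ≈ -61.5 mm, against the -58.5 mm limit.
- **Disagreement:** the far edge measured 64.8 mm, about 1 mm beyond the inner wall at 63.5 mm. I put this down to measurement bias, since the rim and lip also read 0.2 to 0.8 mm off. The cover probably sits against the hinge-side wall.

**Lid:** I pushed it down along its arc with closed fingertips.
- **Speed:** I moved at 60 mm/s, then 35 mm/s for the last half radian, which works out to well under 1 rad/s. I did not measure the joint's speed directly.
- **Shut:** the fingertips stopped at z ≈ 101.8 mm against 101.5 mm for a shut lid, with about 20 N at the end. The side picture shows the lid flush on the rim.

**Surroundings:** the spray can, tin, wrench and hammer show no movement in the before/after top picture. The gripper was clear of everything at hand-in.

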